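# Fit the transport locking pin in the analyser's loader

### The arm

A 6-joint arm with a two-finger parallel gripper is mounted at the origin on the work surface. World frame = base frame: x ahead of the robot, y to its left, z up, the work surface at z = 0. Lengths are in m, angles in rad, forces in N, time in s.
With the tool pointing down it reaches from about 0.325 to 0.9 m from the base axis. Payload 6.1 kg.
Tool frame: the origin (TCP) lies at the very end of the fingers, on their centre line; the grasp point (between the pads) lies pinch_z behind it (pinch_z is the distance from the TCP to the grasp point, in m); z points along the fingers, y is the direction in which the jaws open and shut (so a half turn about z gives the same grasp; the last joint's range is limited). The gripper opens to 87 mm and grips with 3 to 60 N. Pads are 19 mm wide; open, the fingers measure 117 mm over their backs; the gripper's body (75 mm by 190 mm) begins 51 mm behind the grasp point.
Start: joints at [0.974, 0.22, 1.526, -0, 1.395, -0.126], TCP at [0.283, 0.557, 0.223] pointing down, gripper open.
Joint ranges: [-2.98, 2.98], [-0.91, 2.08], [0.09, 2.57], [-1.24, 4.39], [0.2, 2.65], [-2.68, 2.68]. Speed limits (rad/s): [2.57, 2.57, 3.01, 3.14, 3.14, 3.14].

### API

Orientations are given as a unit quaternion [w, x, y, z].
In Python, from workcell import * gives the robot as it stands.
- The arm moves only by the shell command python3 -m crank 'ROWS' [FORCE]. ROWS is JSON, a list of rows, each a list of 7 numbers: the shift along the tool's x, y, z in cm, then the turn, a rotation vector about the tool's x, y, z in rad, then the finger opening in cm, from 0 to 8.7. In form: [[dx, dy, dz, ax, ay, az, fingers], ...]. A call has 1 to 12 rows; each row is the pose to reach, as a shift and turn from the pose measured when the call began, along the tool's axes at that moment; what a row does not reach only later rows make up. A row lasts 1/12 s, in which the tool goes at most 41.7 mm and 7.16 degrees, less where a joint would pass 70% of its speed; a pose out of reach is approached as far as the arm can. A call with a gripper value outside its range is refused whole. The fingers move at their own pace and stop on an object; FORCE is the grip in N (left out, the last holds). Time passes only in rows, so rows that repeat a pose let the fingers close. It gives the time, the measured TCP pose, the force and the opening at its end, in the units of the state.
- get_state(): the state, without advancing time (a new reading comes with each control period).
- snapshot(name): name is "scene" or "top" or "wrist"; returns a dict with "color" (384x512x3 uint8, blue, green, red), "z_map" (384x512 float32, m along the optical axis (not along the pixel's ray), 0 where there is no reading), "K" (3x3 intrinsics, pixels), "R" (3x3) and "t" (3): a world point X has camera coordinates R X + t. Camera axes: x right, y down, z forward; pixel columns grow to the right and rows downward; lengths in m; the calibration is good to about 2 mm. A picture is of the moment at which its call begins.
- close_job(): hands the job in, once; it reports no verdict.
Trained networks look in the newest picture that a camera, given by its name, has taken for a name from the list of things; names that differ only in an ending like _2 or _b are one class to them, and where a whole thing is asked for, a point or a joint stands for the part that bears it (a point fixed in the world has none). Each returns a list of dicts, best first, with "score" (0 to 1); they miss things now and then, are a little off and sometimes report something else, mostly with a low value. They report only what shows in the picture. A call takes as long as a camera call. They do not tell look-alikes from the thing itself.
- boxes_of(label, camera): "box" ([left, top, right, bottom] in pixels, round what is visible of it).
- silhouettes(label, camera): "mask" (384x512 bool, what is visible of it) and "box" ([left, top, right, bottom] in pixels, round what is visible of it).
The state is a dict: "clock": time; "q": joint angles; "joint_velocities": joint speeds; "effort": joint torques, N m; "tcp_pos": TCP position; "ee_rot": TCP orientation; "force": force on the tool from outside, world axes, zero at the start; "ft_torque": the same for the moment, N m; "width": finger opening in m.
Only numpy, scipy, OpenCV 4.12 (cv2) and the standard library are available. Lean on these libraries where they do the work, as an engineer would, in place of code of your own. Each camera call takes 0.05 s, during which the arm holds its last target.

### The job

Lock the analyser's loader for transport: draw the red-handled steel locking pin out of its blue holder, put it down the black port of the white loader deck and feel about over the hidden carriage until the pin drops into the carriage's blind hole, then seat it fully home with its steel flange flat on the port and let go. Press only lightly while you search: the carriage is sprung and must never be pushed down by more than 9 mm. Do not disturb the tube rack, the scanner or the bottle.

Things in the scene. Friction and masses are not known exactly. Their poses are not given: they have to be found in the camera images.
- pin_grip (a point): centre of the locking pin's red handle: an upright bar 14 mm thick (its x), 26 mm wide (its y), 48 mm high; z is the pin's axis, up. Pin about 150 g, standing in its holder. Below this point: flange top 24 mm, flange underside 30 mm, tip 84 mm. Steel flange: disc 50 mm across, 6 mm thick; steel shaft under it 12 mm across, 54 mm long, end chamfered 1.5 mm
- pin_seat (a point): centre of the underside of the pin's flange, on the pin's axis (30 mm below pin_grip); z up the pin. It lies on the port's face when the pin is fully home
- pin_tip (a point): centre of the tip of the pin's steel shaft, 54 mm below pin_seat; z up the pin
- holder_top (a point): centre of the mouth of the hole in the top of the fixed blue holder, a block 64 x 64 x 70 mm; the hole is 15 mm across, upright, and goes right through; the pin stands in it, flange on the block's top
- port (a point): centre of the mouth of the port, a straight upright black bore 32 mm across, in the level top (75 mm above the table) of the fixed white loader deck. The deck is 150 mm (its x) by 230 mm (its y), reaching 60 mm to -y and 170 mm to +y of the port; a 90 x 90 mm black square and a thin white rim surround the port
- port_floor (a point): point on the port's axis 40 mm below its mouth: the level of the flat black top of the hidden carriage at rest. The carriage has one upright blind hole, 14 mm across, 1 mm chamfer, 17 mm deep, its centre 3 to 9 mm off the port's axis in any direction, new each time: not measured, too dark to see well. Pin home: tip 14 mm down the hole, flange covering the port
- carriage (a joint): how far the sprung carriage under the port has been pushed down, in m: 0 at rest, stops at 0.013. It takes about 3.5 N to start it and 1 N more per mm; it springs up again (also round the pin, once the hole is found) and cannot move sideways
- rack_mid (a point): bystander: middle of a loose grey tube rack, 24 x 100 mm and 76 mm high with its five capped tubes, standing on the deck with its middle 105 to 120 mm to the +y side of the port, long side along the deck's y
- scanner_mid (a point): bystander: middle of a loose black hand-held code scanner lying on the table, about 50 x 170 x 34 mm, long along its y
- reagent_mid (a point): bystander: middle of a loose upright white bottle with a blue cap, 52 mm across and 110 mm high
Things that resemble listed ones, but are neither listed nor needed, are in the scene too. Leave any pink or yellow look-alike of the part that bears pin_grip alone.

How it is judged:
On the way, in this order (a step that is already met when the one before it is completed fails the run):
1. the pin has been drawn right out of its holder (z of pin_tip in the frame of holder_top above 0.005 m), for 0.2 s.
2. the pin's tip is down inside the port (z of pin_tip in the frame of port below -0.02 m and horizontal distance between pin_tip and port below 0.013 m), for 0.1 s.
At the end, for the whole second after the job is handed in: the pin stands in the port, upright within 0.08 rad, with its tip in the carriage's hole at least 51 mm below the port's mouth and within 13 mm of the port's axis, its flange within 3 mm of the port's face, and the carriage up (pushed down by less than 2 mm) (z of pin_seat in the frame of port below 0.003 m and z of pin_tip in the frame of port below -0.051 m and horizontal distance between pin_tip and port below 0.013 m and angle between pin_seat's own z axis and vertical below 0.08 rad and value of joint carriage below 0.002 m and distance of pin_seat from where it was at the start of the episode above 0.1 m); the robot touches nothing.
It fails at once if the sprung carriage was pushed down by more than 9 mm (value of joint carriage above 0.009 m).
It fails at once if the tube rack was moved by more than 15 mm (distance of rack_mid from where it was at the start of the episode above 0.015 m).
It fails at once if the scanner was moved by more than 20 mm (distance of scanner_mid from where it was at the start of the episode above 0.02 m).
It fails at once if the bottle was moved by more than 20 mm (distance of reagent_mid from where it was at the start of the episode above 0.02 m).
It also fails if it takes over 64 s, if anything falls off the work surface, if the arm or the gripper's body presses on something with over 40 N, if the wrist force passes 120 N, or if a joint passes its speed limit or range.

## Working session

There is one attempt and no reset: what is moved stays moved. The work goes in short steps, Python scripts to look and compute and a shell command to move; the robot and the scene stay as the last step left them, time stands still between calls to the robot, and variables do not carry over. Pictures are saved under pics/ and viewed, and the job is handed in when it is done.

```bash
mkdir -p pics
cat > h.py <<'E'
from workcell import *
import numpy as np, cv2
from scipy.spatial.transform import Rotation as Ro
def snap(n,f):
    s=snapshot(n); cv2.imwrite('pics/%s.png'%f,s['color']); np.savez('pics/%s.npz'%f,**s); return s
def w(s,u,v,z=None):
    z=s['z_map'][int(v),int(u)] if z is None else z
    c=np.linalg.inv(s['K'])@np.array([u,v,1.])*z
    return s['R'].T@(c-s['t'])
def cloud(s):
    h,wd=s['z_map'].shape
    u,v=np.meshgrid(np.arange(wd),np.arange(h))
    c=np.stack([u,v,np.ones_like(u)],-1)@np.linalg.inv(s['K']).T*s['z_map'][...,None]
    return (c-s['t'])@s['R']
def proj(s,X):
    c=s['R']@np.array(X)+s['t'];p=s['K']@c;return p[:2]/p[2]
def Rt(st): q=np.array(st['ee_rot']);return Ro.from_quat(q[[1,2,3,0]])
def to_tool(st,d): return Rt(st).inv().apply(d)*100
E
python3 - <<'E'
from h import *
np.set_printoptions(precision=4,suppress=True)
st=get_state();print({k:np.round(v,4) for k,v in st.items()})
import workcell;print([x for x in dir(workcell) if not x.startswith('_')], getattr(workcell,'pinch_z',None))
a=snap('scene','s1');b=snap('top','t1');c=snap('wrist','w1')
for cam,s in(('scene',a),('top',b)):
  P=cloud(s)
  for n in['pin_grip','holder_top','port','rack_mid','scanner_mid','reagent_mid']:
    for d in silhouettes(n,cam)[:3]:
      m=d['mask']; print(cam,n,round(d['score'],2),np.round(d['box']),np.median(P[m&(s['z_map']>0)],0))
E
```

```text
{'clock': np.float64(0.0), 'q': array([ 0.9739,  0.2212,  1.5276,  0.    ,  1.3947, -0.1261]), 'joint_velocities': array([ 0.0003, -0.0003,  0.0001,  0.0004, -0.0003, -0.001 ]), 'effort': array([ -0.0007, -49.4613, -38.7381,   0.0698,   0.0572,  -0.0001]), 'tcp_pos': array([0.2831, 0.5565, 0.2214]), 'ee_rot': array([-0.0004,  0.2332,  0.9724, -0.0009]), 'force': array([-0.6389, -0.2127, -0.2869]), 'ft_torque': array([-0.0262,  0.0169, -0.0228]), 'width': np.float64(0.0867)}
['Unreachable', 'boxes_of', 'close_job', 'get_state', 'pinch_z', 'silhouettes', 'snapshot'] 0.0187
scene pin_grip 0.85 [132. 177. 154. 214.] [ 0.5186 -0.3339  0.0643]
scene pin_grip 0.52 [172. 194. 185. 233.] [ 0.5811 -0.2214  0.062 ]
scene holder_top 0.78 [167. 182. 199. 215.] [ 0.5024 -0.217   0.0519]
scene holder_top 0.72 [175. 172. 194. 189.] [ 0.4805 -0.2344  0.0873]
scene port 0.89 [282. 190. 375. 246.] [0.5737 0.1426 0.0748]
scene rack_mid 0.95 [330. 176. 370. 209.] [0.5061 0.2119 0.1174]
scene scanner_mid 0.65 [101. 238. 165. 269.] [ 0.6914 -0.2891  0.0286]
scene reagent_mid 0.72 [221. 219. 241. 262.] [ 0.6494 -0.0671  0.0628]
top pin_grip 0.96 [343. 179. 367. 202.] [ 0.5672 -0.2186  0.061 ]
top pin_grip 0.89 [397. 209. 423. 233.] [ 0.5068 -0.3296  0.0609]
top pin_grip 0.69 [349. 226. 376. 252.] [ 0.4706 -0.2325  0.0766]
top holder_top 0.78 [342. 222. 381. 255.] [ 0.4728 -0.2183  0.0693]
top port 0.75 [108. 177. 230. 264.] [0.5144 0.1464 0.0745]
top rack_mid 0.73 [102. 215. 167. 232.] [0.4928 0.2057 0.1214]
top scanner_mid 0.94 [350. 127. 432. 157.] [ 0.6753 -0.2914  0.0311]
top scanner_mid 0.43 [109. 175. 229. 260.] [0.5129 0.1474 0.0745]
top reagent_mid 0.8 [264. 149. 297. 178.] [ 0.6209 -0.0685  0.0764]
top reagent_mid 0.7 [350. 130. 431. 156.] [ 0.6757 -0.2914  0.0308]
```

Run:
```python
import cv2,numpy as np
a=cv2.imread('pics/s1.png');b=cv2.imread('pics/t1.png')
cv2.imwrite('pics/s1z.png',cv2.resize(a[150:300,90:400],None,fx=2.58,fy=2.58,interpolation=cv2.INTER_CUBIC))
cv2.imwrite('pics/t1z.png',cv2.resize(b[100:290,90:440],None,fx=2.28,fy=2.28,interpolation=cv2.INTER_CUBIC))
```

```text
(no output)
```

View pics/s1z.png

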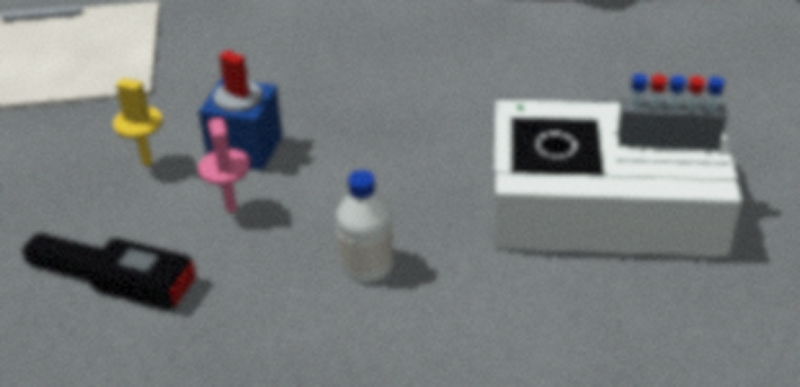

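View pics/t1z.png

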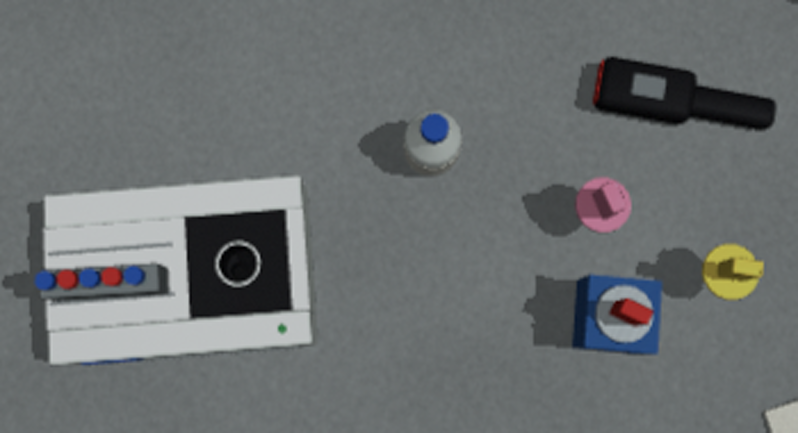

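Run:
```python
from h import *
np.set_printoptions(precision=4,suppress=True)
b=dict(np.load('pics/t1.npz'));P=cloud(b);img=b['color'].astype(int)
B,G,R=img[...,0],img[...,1],img[...,2]
red=(R>120)&(G<70)&(B<70);z=P[...,2]
m=red&(P[...,1]<0)&(P[...,0]<.55)&(z>.06)
print(m.sum(),P[m].min(0),P[m].max(0),P[m].mean(0))
t=m&(z>z[m].max()-.012);X=P[t][:,:2].astype(np.float32);print(t.sum(),cv2.minAreaRect(X))
bl=(B>90)&(R<60)&(P[...,1]<0)&(abs(z-.07)<.006);X=P[bl][:,:2].astype(np.float32);print('holder',bl.sum(),cv2.minAreaRect(X),np.median(z[bl]))
# deck
d=(abs(z-.075)<.005)&(P[...,1]>-.0);X=P[d][:,:2].astype(np.float32);print('deck',cv2.minAreaRect(X))
bk=d&(R<60)&(abs(P[...,0]-.52)<.06)&(abs(P[...,1]-.1)<.06);print('blk',cv2.minAreaRect(P[bk][:,:2].astype(np.float32)))
for z0,uv in((.075,(194.4,215.4)),(.076,(364.1,237.3))):
  c=np.linalg.inv(b['K'])@np.array([*uv,1.]);r=b['R'].T@c;o=-b['R'].T@b['t'];print(o+r*(z0-o[2])/r[2])
print(b['K'],-b['R'].T@b['t'])
s=dict(np.load('pics/w1.npz'));st=get_state();o=-s['R'].T@s['t'];print('cam in tool',Rt(st).inv().apply(o-st['tcp_pos']),(Rt(st).inv()*Ro.from_matrix(s['R'].T)).as_matrix(),s['K'])
```

```text
83 [ 0.43   -0.248   0.1194] [ 0.4819 -0.0376  1.033 ] [ 0.4715 -0.2311  0.1456]
2 ((0.4299692213535309, -0.037579357624053955), (0.0, 0.0), 0.0)
holder 450 ((0.4720213711261749, -0.23611506819725037), (0.06417958438396454, 0.06368054449558258), 84.7148208618164) 0.06974549447619079
deck ((0.5095577239990234, 0.15729498863220215), (0.15017682313919067, 0.23049402236938477), 4.88933801651001)
blk ((0.5151128172874451, 0.10342046618461609), (0.08898232877254486, 0.0882067158818245), 4.962328910827637)
[0.5143 0.102  0.075 ]
[ 0.4721 -0.2368  0.076 ]
[[478.8209   0.     261.2888]
 [  0.     478.8209 187.1549]
 [  0.       0.       1.    ]] [ 0.43   -0.0376  1.033 ]
cam in tool [ 0.0849 -0.0003 -0.1618] [[-0.0005 -0.9524 -0.3048]
 [ 1.     -0.     -0.0018]
 [ 0.0017 -0.3048  0.9524]] [[288.0759   0.     257.9663]
 [  0.     288.0759 193.7871]
 [  0.       0.       1.    ]]
```

View pics/w1.png

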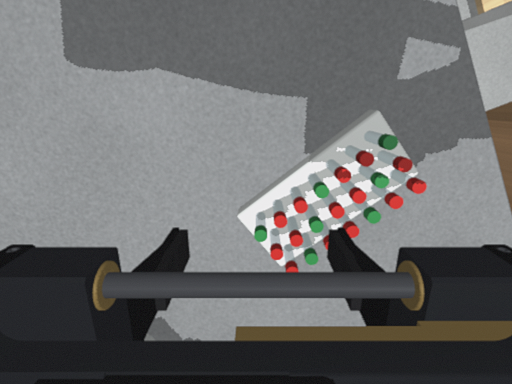

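Run:
```python
from h import *
np.set_printoptions(precision=4,suppress=True)
b=dict(np.load('pics/t1.npz'));P=cloud(b);img=b['color'].astype(int)
B,G,R=img[...,0],img[...,1],img[...,2];z=P[...,2]
red=(R>110)&(G<80)&(B<80)&(P[...,1]<-.1)&(P[...,0]<.55)&(z>.06)&(z<.3)
print(np.round(np.sort(z[red]),3))
top=cv2.minAreaRect
ys,xs=np.nonzero(red);o=-b['R'].T@b['t'];Q=[]
for u,v in zip(xs,ys):
  r=b['R'].T@np.linalg.inv(b['K'])@np.array([u,v,1.]);Q.append((o+r*(.130-o[2])/r[2])[:2])
Q=np.float32(Q);print(cv2.minAreaRect(Q),Q.mean(0))
C=cv2.resize(b['color'][220:255,345:385],None,fx=16,fy=16,interpolation=cv2.INTER_CUBIC);cv2.imwrite('pics/t1h.png',C)
st=get_state();print(Rt(st).as_matrix())
```

```text
[0.119 0.119 0.121 0.121 0.121 0.121 0.121 0.121 0.121 0.121 0.121 0.122
 0.122 0.122 0.122 0.122 0.122 0.122 0.122 0.122 0.122 0.122 0.122 0.122
 0.122 0.123 0.123 0.123 0.123 0.123 0.123 0.123 0.123 0.123 0.123 0.123
 0.123 0.123 0.123 0.124 0.124 0.124 0.124 0.124 0.124 0.124 0.124 0.124
 0.124 0.124 0.124 0.124 0.124 0.124 0.124 0.124 0.124 0.124 0.124 0.124
 0.125 0.125 0.125 0.125 0.125 0.125 0.125 0.125 0.125 0.125 0.125 0.125
 0.125 0.125 0.125 0.125 0.125 0.125 0.126 0.126 0.126 0.126 0.126 0.126
 0.126 0.126 0.126 0.126 0.127 0.127]
((0.4720431864261627, -0.23426185548305511), (0.02401186153292656, 0.012708963826298714), 63.43079376220703) [ 0.4721 -0.2341]
[[-0.8912  0.4536  0.0001]
 [ 0.4536  0.8912  0.0001]
 [-0.      0.0001 -1.    ]]
```

View pics/t1h.png

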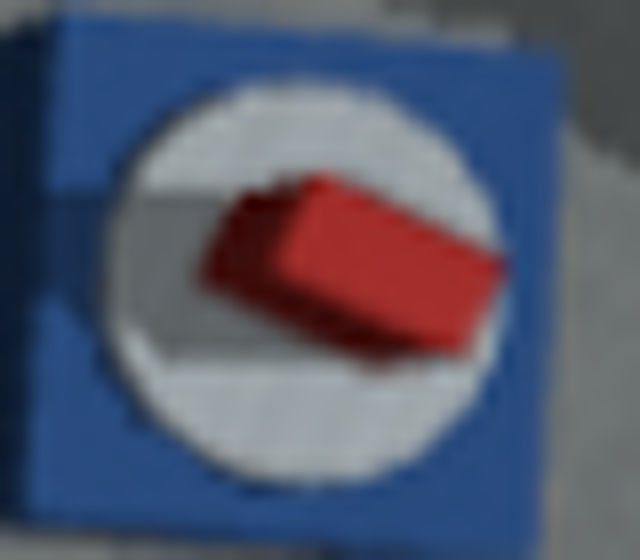

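```bash
python3 -m crank '[[-52.8,-62,2,0,0,1.54,8.7],[-52.8,-62,2,0,0,1.54,8.7],[-52.8,-62,2,0,0,1.54,8.7],[-52.8,-62,2,0,0,1.54,8.7],[-52.8,-62,2,0,0,1.54,8.7],[-52.8,-62,2,0,0,1.54,8.7],[-52.8,-62,2,0,0,1.54,8.7],[-52.8,-62,2,0,0,1.54,8.7],[-52.8,-62,2,0,0,1.54,8.7],[-52.8,-62,2,0,0,1.54,8.7],[-52.8,-62,2,0,0,1.54,8.7],[-52.8,-62,2,0,0,1.54,8.7]]'
cat > d.py <<'E'
import sys
from h import *
np.set_printoptions(precision=4,suppress=True)
st=get_state();T=np.array(list(map(float,sys.argv[1:4])));yaw=float(sys.argv[4])
R=Rt(st);c=np.cos(np.radians(yaw));s=np.sin(np.radians(yaw))
Rg=Ro.from_matrix(np.array([[-s,c,0],[c,s,0],[0,0,-1.]]))
print('pos',np.round(st['tcp_pos'],4),'yaw',np.degrees(np.arctan2(*R.as_matrix()[[1,0],1])),'F',st['force'],'w',st['width'],'t',st['clock'])
print('q',np.array(st['q']));print('shift cm',to_tool(st,T-st['tcp_pos']),'rot',(R.inv()*Rg).as_rotvec())
E
python3 d.py .472 -.2355 .2 -25.5
```

```text
clock: 1.75
tcp_pos: [0.3998, 0.0689, 0.2107]
ee_rot: [0.0, 0.835, 0.55, 0.001]
force: [1.5, 0.1, 0.4]
width: 0.087
pos [0.3998 0.0689 0.2107] yaw -23.254815817205476 F [1.453  0.1477 0.3517] w 0.08698944085198547 t 1.75
q [-0.0243 -0.3281  2.0747  0.0001  1.3934  0.3815]
shift cm [-25.1221  18.6499   1.0834] rot [ 0.0015 -0.0008  0.0392]
```

```bash
python3 -m crank '[[-25.1,18.6,1.1,0,0,0.04,8.7],[-25.1,18.6,1.1,0,0,0.04,8.7],[-25.1,18.6,1.1,0,0,0.04,8.7],[-25.1,18.6,1.1,0,0,0.04,8.7],[-25.1,18.6,1.1,0,0,0.04,8.7],[-25.1,18.6,1.1,0,0,0.04,8.7],[-25.1,18.6,1.1,0,0,0.04,8.7],[-25.1,18.6,1.1,0,0,0.04,8.7],[-25.1,18.6,1.1,0,0,0.04,8.7],[-25.1,18.6,1.1,0,0,0.04,8.7]]' 
python3 d.py .472 -.2355 .2 -25.5
python3 - <<'E'
from h import *
s=snap('wrist','w2')
P=cloud(s);img=s['color'].astype(int);B,G,R=img[...,0],img[...,1],img[...,2];z=P[...,2]
d=np.hypot(P[...,0]-.472,P[...,1]+.2355)
red=(R>90)&(R>2*G)&(R>2*B)&(d<.05)
t=red&(z>.119)&(z<.130);print(red.sum(),t.sum(),np.median(z[t]),cv2.minAreaRect(P[t][:,:2].astype(np.float32)))
bl=(B>80)&(R<60)&(d<.06)&(abs(z-.07)<.004);print(cv2.minAreaRect(P[bl][:,:2].astype(np.float32)),np.median(z[bl]))
fl=(abs(z-.076)<.0025)&(d<.035)&(~bl)&(R>70)&(B<1.5*R)&(R<1.5*B);print(fl.sum(),cv2.minEnclosingCircle(P[fl][:,:2].astype(np.float32)))
E
```

```text
clock: 2.58
tcp_pos: [0.4714, -0.2361, 0.1995]
ee_rot: [-0.0, 0.847, 0.532, 0.001]
force: [-0.4, 1.0, 0.3]
width: 0.0866
pos [ 0.4714 -0.2361  0.1995] yaw -25.687006793364468 F [-0.394   1.0227  0.2511] w 0.08660754987221839 t 2.5833
q [-0.6148  0.0034  1.8065  0.0013  1.3315 -0.1667]
shift cm [ 0.0782  0.0326 -0.0543] rot [ 0.0005 -0.0012 -0.0033]
550 418 0.12448547912872687 ((0.47251248359680176, -0.2348095327615738), (0.024998797103762627, 0.012444570660591125), 64.00798034667969)
((0.4721009433269501, -0.2347005158662796), (0.0630473643541336, 0.061292845755815506), 84.74442291259766) 0.07052833461592849
1222 ((0.4719439744949341, -0.2350950986146927), 0.02494455873966217)
```

View pics/w2.png

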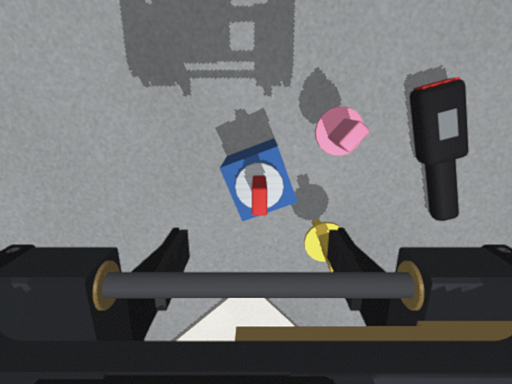

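```bash
python3 -m crank '[[0.13,0.03,3,0,0,0,8.7],[0.13,0.03,6,0,0,0,8.7],[0.13,0.03,9,0,0,0,8.7],[0.13,0.03,10.5,0,0,0,8.7],[0.13,0.03,11.3,0,0,0,8.7],[0.13,0.03,11.3,0,0,0,8.7],[0.13,0.03,11.3,0,0,0,0],[0.13,0.03,11.3,0,0,0,0],[0.13,0.03,11.3,0,0,0,0],[0.13,0.03,11.3,0,0,0,0],[0.13,0.03,11.3,0,0,0,0],[0.13,0.03,11.3,0,0,0,0]]' 30
python3 d.py .472 -.2350 .2 -26
```

```text
clock: 3.63
tcp_pos: [0.4725, -0.234, 0.0871]
ee_rot: [0.0, 0.846, 0.533, 0.001]
force: [-0.9, -0.3, -0.1]
width: 0.0549
pos [ 0.4725 -0.234   0.0871] yaw -25.612431141537403 F [-0.8695 -0.2982 -0.142 ] w 0.05489469846525723 t 3.6333
q [-0.6104  0.1293  1.9003  0.0016  1.1109 -0.1641]
shift cm [ -0.0983   0.0107 -11.2905] rot [ 0.0014 -0.0012  0.0068]
```

```bash
python3 -m crank '[[-0.1,0,0.1,0,0,0,0],[-0.1,0,0.1,0,0,0,0],[-0.1,0,0.1,0,0,0,0],[-0.1,0,0.1,0,0,0,0],[-0.1,0,0.1,0,0,0,0],[-0.1,0,0.1,0,0,0,0],[-0.1,0,0.1,0,0,0,0],[-0.1,0,0.1,0,0,0,0],[-0.1,0,0.1,0,0,0,0],[-0.1,0,0.1,0,0,0,0],[-0.1,0,0.1,0,0,0,0],[-0.1,0,0.1,0,0,0,0]]' 40
python3 d.py .472 -.2350 .2 -26
```

```text
clock: 4.63
tcp_pos: [0.4721, -0.2349, 0.0861]
ee_rot: [0.0, 0.846, 0.533, 0.001]
force: [0.5, 0.1, -0.5]
width: 0.0137
pos [ 0.4721 -0.2349  0.0861] yaw -25.613550914181225 F [ 0.5255  0.147  -0.4521] w 0.01373427125508793 t 4.6333
q [-0.6123  0.1307  1.9008  0.0016  1.1089 -0.166 ]
shift cm [  0.002    0.01   -11.3917] rot [ 0.0014 -0.0012  0.0067]
```

```bash
python3 -m crank '[[0,0,-0.5,0,0,0,0],[0,0,-1.5,0,0,0,0],[0,0,-3,0,0,0,0],[0,0,-5,0,0,0,0],[0,0,-7.5,0,0,0,0],[0,0,-10,0,0,0,0],[0,0,-13,0,0,0,0],[0,0,-15,0,0,0,0],[0,0,-16,0,0,0,0],[0,0,-16,0,0,0,0],[0,0,-16,0,0,0,0]]'
python3 d.py .5145 .1024 .205 5
python3 - <<'E'
from h import *
snap('wrist','w3');snap('scene','s3')
E
```

```text
clock: 5.55
tcp_pos: [0.4716, -0.2349, 0.246]
ee_rot: [0.0, 0.846, 0.533, 0.001]
force: [-0.8, 0.5, -1.5]
width: 0.0139
pos [ 0.4716 -0.2349  0.246 ] yaw -25.61365005338006 F [-0.798   0.4628 -1.5075] w 0.013868961959595727 t 5.55
q [-0.6127 -0.032   1.7531  0.0015  1.4192 -0.1659]
shift cm [ 32.2604 -10.7224   4.1232] rot [ 0.0018 -0.0008 -0.5343]
```

View pics/w3.png

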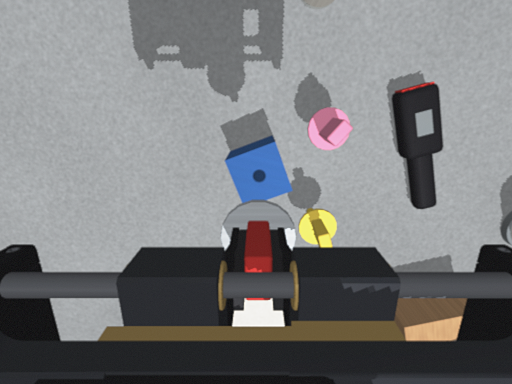

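```bash
python3 d.py .522 .0177 .165 5
python3 - <<'E'
from h import *
s=dict(np.load('pics/w3.npz'));P=cloud(s)
# holder hole depth as test
for v in range(170,184,2): print(np.round(P[v,252:268:2,2],3))
E
```

```text
pos [ 0.4709 -0.2343  0.2441] yaw -25.61433683145147 F [ 0.9053 -0.0523 -1.1438] w 0.013433132556609422 t 5.65
q [-0.6127 -0.0304  1.755   0.0014  1.4191 -0.1659]
shift cm [24.9234 -6.2707  7.9695] rot [-0.0013 -0.0022 -0.5343]
[0.071 0.071 0.012 0.008 0.011 0.07  0.071 0.071]
[0.072 0.035 0.024 0.021 0.024 0.031 0.07  0.07 ]
[0.069 0.045 0.037 0.033 0.035 0.041 0.054 0.069]
[0.07  0.054 0.046 0.043 0.044 0.052 0.061 0.07 ]
[0.07  0.064 0.058 0.055 0.057 0.06  0.07  0.07 ]
[0.071 0.07  0.066 0.064 0.066 0.069 0.071 0.071]
[0.072 0.071 0.071 0.071 0.071 0.072 0.071 0.071]
```

```bash
python3 -m crank '[[24.9,-6.3,8,0,0,-0.534,0],[24.9,-6.3,8,0,0,-0.534,0],[24.9,-6.3,8,0,0,-0.534,0],[24.9,-6.3,8,0,0,-0.534,0],[24.9,-6.3,8,0,0,-0.534,0],[24.9,-6.3,8,0,0,-0.534,0],[24.9,-6.3,8,0,0,-0.534,0],[24.9,-6.3,8,0,0,-0.534,0],[24.9,-6.3,8,0,0,-0.534,0],[24.9,-6.3,8,0,0,-0.534,0]]'
python3 - <<'E'
from h import *
np.set_printoptions(precision=4,suppress=True,linewidth=200)
s=snap('wrist','w4')
u,v=proj(s,[.5145,.1024,.075]);print(u,v)
u,v=int(u),int(v)
C=s['color'][max(0,v-32):v+32,u-40:u+40].astype(float)
C=np.clip(C*3,0,255).astype(np.uint8)
cv2.imwrite('pics/w4z.png',cv2.resize(C,None,fx=9,fy=9,interpolation=cv2.INTER_NEAREST))
P=cloud(s);zz=(P[...,2]*1000).round().astype(int)
print(zz[v-20:v+21,u-22:u+23])
E
```

```text
clock: 6.48
tcp_pos: [0.5209, 0.0171, 0.1637]
ee_rot: [-0.002, 0.676, 0.737, -0.0]
force: [0.7, 0.0, -1.8]
width: 0.0137
259.93984345268 100.75722163820973
[[76 75 75 ... 76 74 76]
 [77 75 75 ... 75 75 76]
 [74 75 75 ... 76 76 75]
 ...
 [76 76 75 ... 75 75 75]
 [76 76 76 ... 75 76 76]
 [75 75 77 ... 75 76 76]]
```

View pics/w4.png

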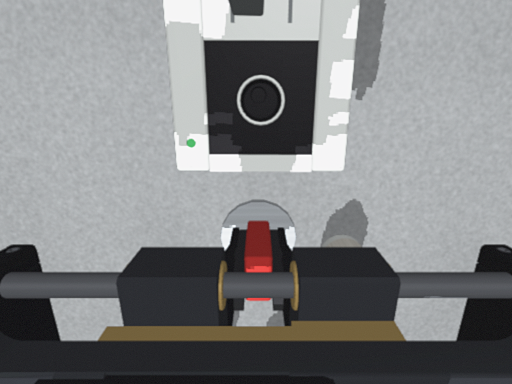

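View pics/w4z.png

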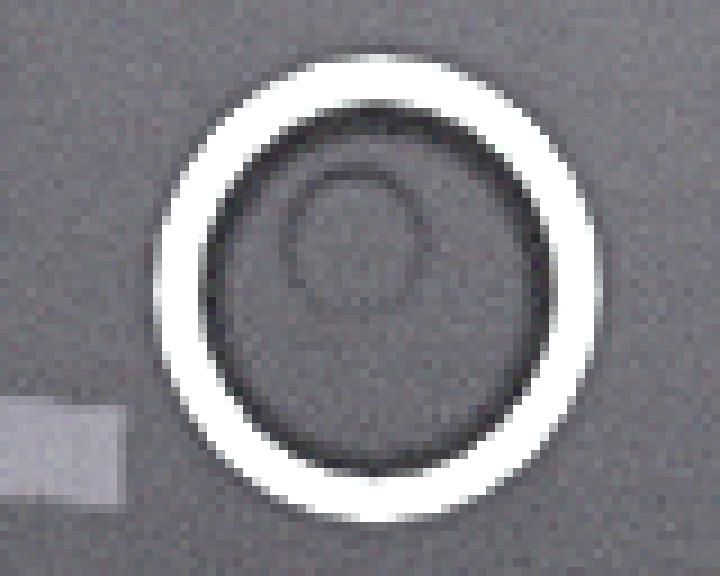

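Run:
```python
from h import *
np.set_printoptions(precision=4,suppress=True,linewidth=250,threshold=10000)
s=dict(np.load('pics/w4.npz'));P=cloud(s);z=P[...,2]
print((z[80:122:1,240:284:2]*1000).round().astype(int))
d=np.hypot(P[...,0]-.5145,P[...,1]-.1024)
br=(s['color'].min(-1)>90)&(d<.03)
def ray(u,v,z0):
  r=s['R'].T@np.linalg.inv(s['K'])@np.array([u,v,1.]);o=-s['R'].T@s['t'];return o+r*(z0-o[2])/r[2]
ys,xs=np.nonzero(br&(d<.024)); el=cv2.minEnclosingCircle(np.float32(np.c_[xs,ys]));print('ring px',el)
print('ring xyz',ray(*el[0],.075),cv2.minEnclosingCircle(P[br][:,:2].astype(np.float32)))
fl=(z<.04)&(z>.03)&(d<.018);print('floor z',np.median(z[fl]),fl.sum(),cv2.minEnclosingCircle(P[fl][:,:2].astype(np.float32)))
dp=(z<.027)&(d<.018);print('deep',dp.sum(),np.median(z[dp]),cv2.minEnclosingCircle(P[dp][:,:2].astype(np.float32)))
u,v=259-40+357/9-.5,100-32+241/9-.5
print('hole rim',ray(u,v,.035),'ring',ray(259-40+378/9-.5,68+288/9-.5,.075), -s['R'].T@s['t'])
```

```text
[[ 76  76  75  75  76  76  76  75  71  70  66  68  71  73  76  77  76  77  76  74  74  77]
 [ 75  74  75  76  76  76  74  65  59  57  54  57  61  67  74  76  76  75  75  77  75  76]
 [ 77  75  77  76  74  75  66  53  47  43  40  44  48  56  67  75  76  76  77  76  76  76]
 [ 76  77  75  77  74  66  52  43  37  38  35  35  37  45  55  69  74  77  77  77  76  76]
 [ 76  76  76  76  73  56  39  37  35  35  35  36  36  36  43  57  74  76  75  75  77  76]
 [ 74  77  75  75  62  43  35  35  38  35  36  36  36  35  35  50  66  74  77  76  76  75]
 [ 77  76  76  70  53  35  36  36  35  35  35  36  34  37  36  39  56  73  75  76  76  76]
 [ 76  76  76  63  40  36  35  36  23  22  33  35  35  35  36  35  47  67  76  75  75  76]
 [ 77  74  75  53  37  37  35  19  17  16  20  35  35  35  36  36  36  59  75  75  75  76]
 [ 76  76  67  46  36  36  30  19  19  18  18  18  36  35  36  37  37  53  73  75  76  75]
 [ 76  76  60  36  36  36  19  19  19  20  19  18  35  37  35  35  35  44  66  75  77  77]
 [ 76 327  54  35  36  34  20  19  19  18  18  19  36  34  36  35  35  35  61  75  77  76]
 [ 76  7
[... 2458 characters left out ...]
  74  76  76  75  76  75  72  68  66  70  73  75  75  76  76  76  75  76  76  75]
 [ 76  75  76  75  76  75  77  76  76  75  74  75  74  75  77  77  76  76  75  75  76  75]
 [ 74  76  76  76  76  76  77  76  76  76  76  75  77  75  76  76  76  75  75  75  76  76]]
ring px ((247.9852294921875, 151.20947265625), 280.1732177734375)
ring xyz [0.5078 0.0596 0.075 ] ((0.5148366689682007, 0.10274292528629303), 0.02016235515475273)
floor z 0.035584189682583096 765 ((0.5142648816108704, 0.10316385328769684), 0.016126660630106926)
deep 167 0.01866655930748 ((0.511623740196228, 0.10838739573955536), 0.007046039681881666)
hole rim [0.5124 0.1083 0.035 ] ring [0.5149 0.1034 0.075 ] [0.5137 0.1012 0.3268]
```

```bash
python3 d.py .512 .1083 .16 5
```

```text
pos [0.5213 0.0167 0.1643] yaw 4.9358733199534655 F [-0.3452 -0.622  -0.9388] w 0.013839882702286685 t 6.5333
q [-0.1205  0.0244  1.8537  0.0019  1.2655 -0.2072]
shift cm [ 9.2085 -0.1388  0.448 ] rot [-0.0017 -0.0022 -0.0011]
```

```bash
python3 -m crank '[[3,-0.1,0,-0.001,-0.002,0,0],[6,-0.1,0.2,-0.001,-0.002,0,0],[8,-0.14,0.45,-0.001,-0.002,0,0],[9.2,-0.14,0.45,-0.001,-0.002,0,0],[9.2,-0.14,0.45,-0.001,-0.002,0,0],[9.2,-0.14,0.45,-0.001,-0.002,0,0],[9.2,-0.14,0.45,-0.001,-0.002,0,0]]'
python3 d.py .512 .1083 .109 5;python3 - <<'E'
from h import *
s=snap('scene','s5');cv2.imwrite('pics/s5z.png',cv2.resize(s['color'][120:270,250:400],None,fx=4,fy=4,interpolation=cv2.INTER_CUBIC));snap('wrist','w5')
E
```

```text
clock: 7.12
tcp_pos: [0.5124, 0.1069, 0.1603]
ee_rot: [0.0, 0.676, 0.737, -0.0]
force: [0.0, 0.1, -1.5]
width: 0.014
pos [0.5124 0.1069 0.1603] yaw 4.878344452694955 F [ 0.0238  0.0741 -1.529 ] w 0.014005768026554264 t 7.1167
q [ 0.0553  0.0318  1.8541 -0.0006  1.2559 -0.0297]
shift cm [ 0.145  -0.0274  5.129 ] rot [-0.0002  0.0005 -0.0021]
```

View pics/s5z.png

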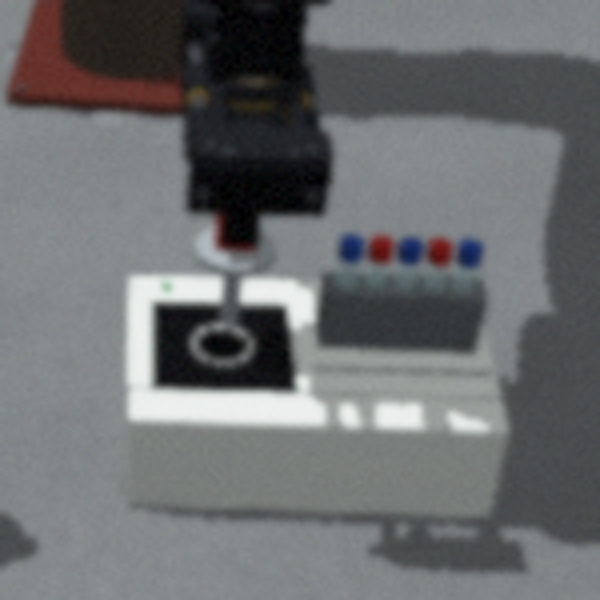

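```bash
python3 -m crank '[[0.15,-0.03,0.5,0,0,0,0],[0.15,-0.03,1.2,0,0,0,0],[0.15,-0.03,2,0,0,0,0],[0.15,-0.03,2.8,0,0,0,0],[0.15,-0.03,3.6,0,0,0,0],[0.15,-0.03,4.3,0,0,0,0],[0.15,-0.03,4.8,0,0,0,0],[0.15,-0.03,4.8,0,0,0,0],[0.15,-0.03,4.8,0,0,0,0],[0.15,-0.03,4.8,0,0,0,0]]'
python3 d.py .512 .1083 .105 5
```

```text
clock: 8.05
tcp_pos: [0.5122, 0.1085, 0.1125]
ee_rot: [0.0, 0.677, 0.736, -0.0]
force: [0.7, 0.1, -1.2]
width: 0.0138
pos [0.5122 0.1085 0.1125] yaw 4.8534044988250304 F [ 0.7288  0.102  -1.2347] w 0.01383981736701831 t 8.05
q [ 0.0581  0.0874  1.8926 -0.0003  1.1614 -0.0265]
shift cm [-0.0141 -0.0214  0.7468] rot [ 0.0002  0.0003 -0.0026]
```

```bash
python3 -m crank '[[0,0,0.3,0,0,0,0],[0,0,0.6,0,0,0,0],[0,0,0.8,0,0,0,0],[0,0,1.0,0,0,0,0],[0,0,1.0,0,0,0,0],[0,0,1.0,0,0,0,0],[0,0,1.0,0,0,0,0]]'
python3 d.py .512 .1083 .105 5
```

```text
clock: 8.63
tcp_pos: [0.5123, 0.1085, 0.1025]
ee_rot: [0.0, 0.677, 0.736, 0.0]
force: [0.3, -0.7, -1.8]
width: 0.0142
pos [0.5123 0.1085 0.1025] yaw 4.856341822025408 F [ 0.3144 -0.6577 -1.7524] w 0.01418976712608427 t 8.6333
q [ 0.0581  0.1005  1.8992 -0.0003  1.1416 -0.0265]
shift cm [-0.0133 -0.0279 -0.247 ] rot [ 0.0003  0.0003 -0.0025]
```

```bash
python3 -m crank '[[0,0,0.2,0,0,0,0],[0,0,0.35,0,0,0,0],[0,0,0.5,0,0,0,0],[0,0,0.5,0,0,0,0],[0,0,0.5,0,0,0,0]]'
python3 d.py .512 .1083 .0915 5
```

```text
clock: 9.05
tcp_pos: [0.5121, 0.1085, 0.0973]
ee_rot: [0.0, 0.677, 0.736, -0.0]
force: [0.3, 0.7, -1.4]
width: 0.0136
pos [0.5121 0.1085 0.0973] yaw 4.854607694630971 F [ 0.3494  0.6691 -1.3897] w 0.013636801278645094 t 9.05
q [ 0.0582  0.1075  1.9025 -0.0003  1.1317 -0.0265]
shift cm [-0.0143 -0.0125  0.5828] rot [-0.0001  0.0003 -0.0025]
```

```bash
python3 -m crank '[[0,0,0.2,0,0,0,0],[0,0,0.4,0,0,0,0],[0,0,0.55,0,0,0,0],[0,0,0.62,0,0,0,0],[0,0,0.62,0,0,0,0],[0,0,0.62,0,0,0,0]]'
python3 d.py .512 .1083 .0915 5
python3 - <<'E'
from h import *
s=snap('scene','s6');cv2.imwrite('pics/s6z.png',cv2.resize(s['color'][120:270,250:400],None,fx=4,fy=4,interpolation=cv2.INTER_CUBIC));s=snap('wrist','w6')
P=cloud(s);z=P[...,2];d=np.hypot(P[...,0]-.512,P[...,1]-.1083);m=(d<.024)&(s['color'].min(-1)>100)&(z<.1)
print(m.sum(),np.percentile(z[m],[10,50,90]))
E
```

```text
clock: 9.55
tcp_pos: [0.5121, 0.1085, 0.0911]
ee_rot: [0.0, 0.677, 0.736, -0.0]
force: [0.0, 0.4, -0.7]
width: 0.014
pos [0.5121 0.1085 0.0911] yaw 4.856210151282747 F [ 0.0067  0.4121 -0.7079] w 0.01396656551900319 t 9.55
q [ 0.0581  0.1161  1.9063 -0.0003  1.1193 -0.0265]
shift cm [-0.014  -0.0135 -0.0401] rot [-0.0001  0.0003 -0.0025]
1462 [0.08086786 0.08163239 0.08235536]
```

View pics/s6z.png

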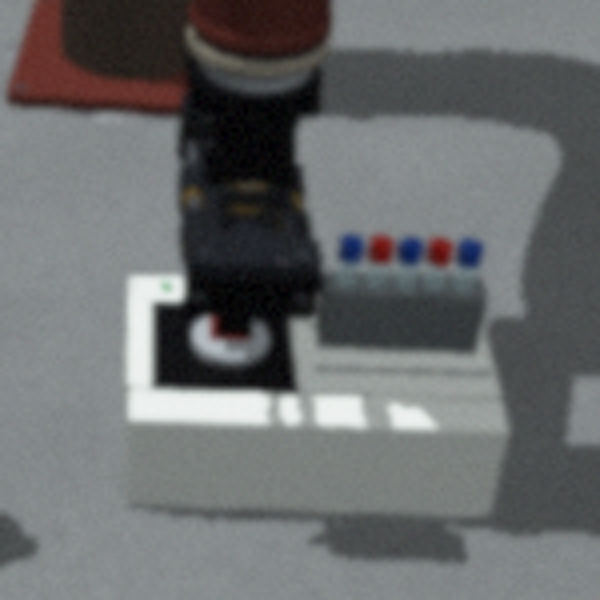

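View pics/w6.png

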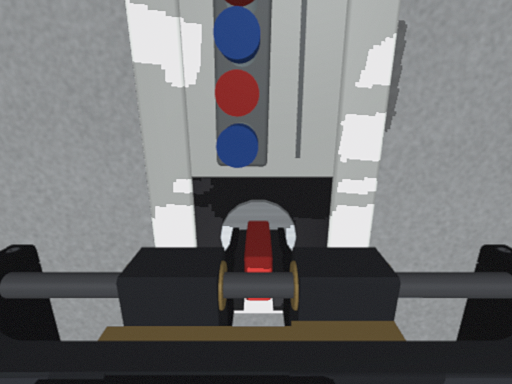

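```bash
python3 -m crank '[[0,0,0.05,0,0,0,0],[0,0,0.1,0,0,0,0],[0,0,0.1,0,0,0,0]]'
python3 -m crank '[[0,0,0,0,0,0,5],[0,0,0,0,0,0,5],[0,0,0,0,0,0,5],[0,0,0,0,0,0,5],[0,0,0,0,0,0,5],[0,0,0,0,0,0,5],[0,0,0,0,0,0,5],[0,0,0,0,0,0,5],[0,0,0,0,0,0,5],[0,0,0,0,0,0,5]]'
python3 d.py .512 .1083 .0915 5
```

```text
clock: 9.9
tcp_pos: [0.5121, 0.1084, 0.091]
ee_rot: [0.0, 0.676, 0.736, -0.0]
force: [-4.6, -1.3, 7.4]
width: 0.0134
clock: 10.73
tcp_pos: [0.5121, 0.1084, 0.091]
ee_rot: [0.0, 0.677, 0.736, -0.0]
force: [0.8, 0.3, -0.7]
width: 0.0498
pos [0.5121 0.1084 0.091 ] yaw 4.857964274251673 F [ 0.7755  0.2705 -0.6971] w 0.04984215054837705 t 10.7333
q [ 0.0582  0.1164  1.9062 -0.0004  1.1193 -0.0265]
shift cm [-0.0129 -0.0138 -0.0498] rot [-0.0003  0.0003 -0.0025]
```

Flange met the deck (7.4 N up at z 0.091), then the fingers opened. Now I rise and check.

```bash
python3 -m crank '[[0,0,-1,0,0,0,5],[0,0,-3,0,0,0,5],[0,0,-6,0,0,0,5],[0,0,-9,0,0,0,5],[-4,0,-11,0,0,0,5],[-8,0,-11,0,0,0,5],[-8.5,0,-11,0,0,0,5],[-8.5,0,-11,0,0,0,5],[-8.5,0,-11,0,0,0,5]]'
python3 - <<'E'
from h import *
np.set_printoptions(precision=4,suppress=True)
s=snap('wrist','w7');P=cloud(s);z=P[...,2];d=np.hypot(P[...,0]-.512,P[...,1]-.1083);I=s['color'].astype(int)
m=(d<.027)&(I.min(-1)>100)&(z<.09)&(z>.078);print('flange',m.sum(),np.percentile(z[m],[5,50,95]),cv2.minEnclosingCircle(P[m][:,:2].astype(np.float32)))
A=np.c_[P[m][:,:2]-P[m][:,:2].mean(0),np.ones(m.sum())];print('tilt',np.linalg.lstsq(A,z[m],rcond=None)[0])
k=(abs(P[...,0]-.512)<.06)&(abs(P[...,1]-.1083)<.06)&(z>.07)&(z<.079);print('deck',np.median(z[k]))
r=(d<.04)&(I[...,2]>100)&(I[...,1]<70)&(z>.11);print('handle',P[r].mean(0),np.median(z[r]))
b=snap('top','t7');P=cloud(b)
for n in['rack_mid','scanner_mid','reagent_mid']:
  for x in silhouettes(n,'top')[:1]: print(n,x['score'],np.median(P[x['mask']],0))
print(get_state()['force'],get_state()['tcp_pos'])
E
```

```text
clock: 11.48
tcp_pos: [0.5191, 0.0238, 0.2012]
ee_rot: [-0.0, 0.677, 0.736, -0.0]
force: [-0.2, 0.8, -0.4]
width: 0.0498
flange 1656 [0.0805 0.0816 0.0828] ((0.5114718079566956, 0.10807950794696808), 0.024771835654973984)
tilt [-0.0001  0.0012  0.0816]
deck 0.07559426545744195
handle [0.5117 0.1083 0.1308] 0.12961062199272994
rack_mid 0.46 [0.4897 0.244  0.147 ]
scanner_mid 0.84 [ 0.6755 -0.2909  0.0306]
reagent_mid 0.9 [ 0.6206 -0.0675  0.0779]
[ 0.6865  0.3187 -0.0097] [0.519  0.0249 0.2006]
```

View pics/w7.png

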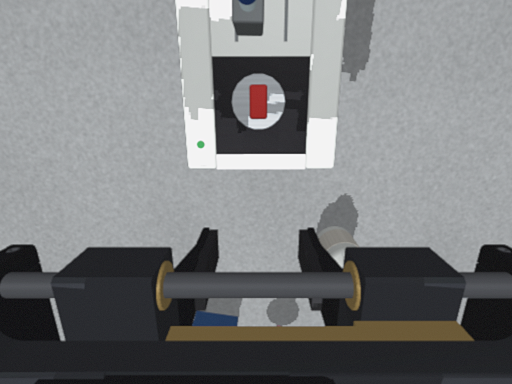

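Run:
```python
from h import *
a=np.load('pics/s1.npz')['color'];s=snap('scene','s7')
d=np.abs(a[170:212,325:375].astype(int)-s['color'][170:212,325:375]).max(-1);print('rack diff',d.mean(),d.max())
close_job()
```

```text
rack diff 17.71095238095238 82
the job is handed in; nothing more can be done
```

Run:
```python
import cv2,numpy as np
a=cv2.imread('pics/s1.png')[150:260,260:390];b=cv2.imread('pics/s7.png')[150:260,260:390]
cv2.imwrite('pics/cmp.png',cv2.resize(np.hstack([a,b]),None,fx=3,fy=3))
```

```text
(no output)
```

View pics/cmp.png

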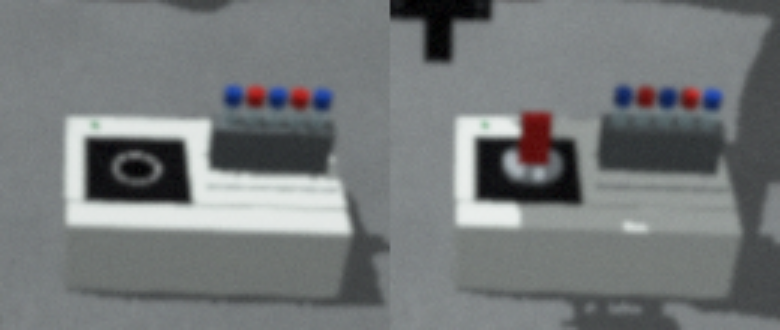

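The pin is locked in the loader and the job was handed in at about 12 s of the 64 s allowed. I drew it from the blue holder and found the carriage's blind hole with the wrist camera (depth and colour), about 6 mm off the port's axis. I lowered the pin straight into that hole and pressed lightly until the flange met the deck at about 7 N. Then I let go and backed the gripper clear.

**Pin:** the flange top read 81.6 mm against the deck's 75.6 mm, so its underside is level with the port face. It is flat to about 1 mrad. Before the flange landed the pin was 14 mm below the carriage's rest level with no reaction force, so the carriage was not pushed down.

**Bystanders:** the scanner and bottle read within about 2 mm of where they started.

**Checks that disagreed:** two rack checks came out different from the start. The network's rack position from the top camera had shifted, with a low score of 0.46, probably because the arm partly hid the rack. The pixel comparison also showed a difference (mean 17.7, max 82). I handed the job in right after that comparison. Viewing the two pictures side by side afterwards shows the rack in the same place, with the difference being the arm's shadow.

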